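# Fit the specimen insert into the XY stage

## Task

Fit the specimen insert (the plate with a tongue and an upright lift tab) into the pocket of the black XY stage. In the rack you can only get hold of its tongue end, which has to go under the stage's keeper, so draw it out, lay it flat on the breadboard, let go and take a new grip (the lift tab is there for that). Tilt it to tuck the tongue under the keeper, press the other end down until the spring catch snaps over it and the plate lies flat on the pocket floor, then let go; do not disturb the spare plate in the rack or the other things on the breadboard.

Things in the scene. Friction and masses are not known exactly. Their poses are not given: they have to be found in the camera images.
- insert_mid (a point): Specimen insert: aluminium plate 8 mm thick, 56 wide (y), 100 long, window flush in it, and a 28 wide, 8 thick tongue standing out 10 at one end: 110 long in all, 0.14 to 0.28 kg. Point: centre of the 110, 4 above the underside. x from tongue (tip -55, plate's shoulders -45) to tab end (+55), z up. Starts in either bay of the rack, tongue end sticking out of the front.
- lift_tab (a point): Lift tab of the insert: aluminium fin upright on the plate's upper face near the end away from the tongue, 34 mm long (along insert x), 12 mm thick (y), 28 mm high. Point: its centre, 32 mm from insert_mid along x, 22 mm above the plate's underside. Axes as the insert's.
- tongue_tip (a point): Middle of the end face of the insert's tongue, 4 mm above the plate's underside. Axes as the insert's.
- spare_mid (a point): Spare plate in the rack's other bay: 100 x 56 x 8 mm aluminium with a dark window, no tongue, no lift tab. Point: its centre. Stays there.
- rack: Grey fixed rack, 74 deep (x), 216 wide, 80 high (mm), front open at x = -37; origin mid-footprint. Bays at y = +52 and -52, parted by an 8 mm wall. Plates lie on a shelf with its top at 30, fences 7 high 2 mm beside them, stop 12 high behind. Top board (underside 72) covers the lift tab (top at 66), which cannot be got at there. 52 to 56 mm of the insert stick out in front, clear all round.
- pocket (a point): Centre of the pocket floor of the fixed black XY stage, 40 mm above the breadboard; x from keeper to catch, z up. Stage 190 (x) x 150 mm, its top 10 mm above this floor; lower motors on its -y side (to y -165) and +x side (to x 183). Pocket 59 wide, x -47 to 56, with a 72 x 44 opening amid a floor ledge. Seated, insert_mid is within 1 mm in x, y and 4 mm above, x axes alike, tongue at -x.
- keeper_edge (a point): Middle of the lower front edge of the keeper: fixed steel plate 4 mm thick, 60 wide, over the tongue recess. At pocket x = -48, z = 11.5 mm (its underside). Recess: 32 mm wide, floor level with the pocket floor from x = -36 to its end wall at -56. The insert does not go in level: pitched about 15 degrees, tongue lowest, it slides under to the end wall, then swings down. Axes as the pocket's.
- catch_nose (a point): Lower front edge of the spring catch's nose at the pocket's +x end: at pocket x = 51, z = 10 mm (flat underside), 22 mm wide, 5 mm out over the pocket. Above it the nose slopes back at 30 degrees from vertical to z = 20.5, so a plate pressed down (8 to 15 N at its end) pushes it back and it snaps out over the plate. Axes as the pocket's.
- catch (a joint): How far the spring catch is pushed back, m: 0 nose fully out, 0.008 at most; 2.5 N to start, 6 N at 5 mm; it springs back by itself.
- objective: Steel microscope objective standing on the breadboard, 32 mm across, 50 mm high, origin at the middle of its foot. Leave it.
- post: Black post holder with a steel post, loose on the breadboard, foot 44 mm across, 80 mm high, origin at the middle of its foot. Leave it.
- driver_grip (a point): Handle of a screwdriver lying on the breadboard, 170 mm long, on the robot's side of the stage. Leave it.
Not all that is in view belongs to the job. What is shaped like the part that bears insert_mid but blue or purple is not meant.

How it is judged:
On the way:
1. the insert lies flat on the breadboard, let go (height (world z) of insert_mid below 0.008 m and angle between insert_mid's own z axis and vertical below 0.06 rad and contact force between the fingers and insert below 0.2 N and linear speed of insert below 0.02 m/s), for 0.2 s.
At the end, for the whole second after the job is handed in: The insert lies flat (tilted less than 0.03 rad) on the pocket floor (within about 2 mm), within 4 mm of the pocket's centre, its tongue under the keeper, the catch sprung back over its other end (pushed back less than 1.5 mm), released and at rest (x of insert_mid in the frame of pocket between -0.004 and 0.004 m and y of insert_mid in the frame of pocket between -0.004 and 0.004 m and z of insert_mid in the frame of pocket below 0.0058 m and x of tongue_tip in the frame of pocket below -0.05 m and z of tongue_tip in the frame of pocket below 0.0062 m and angle between insert_mid's own z axis and vertical below 0.03 rad and value of joint catch below 0.0015 m and linear speed of insert below 0.02 m/s and contact force between the fingers and insert below 0.2 N); the robot touches nothing.
It fails at once if the spare plate was moved by more than 15 mm (distance of spare_mid from where it was at the start of the episode above 0.015 m).
It fails at once if the objective, the post or the screwdriver was disturbed (moved by more than 25 mm) (distance of any of objective, post, driver_grip from where it was at the start of the episode above 0.025 m).
It also fails if it takes over 67 s, if anything falls off the work surface, if the arm or the gripper's body presses on something with over 40 N, if the wrist force passes 120 N, or if a joint passes its speed limit or range.

## Robot

A 6-joint arm with a two-finger parallel gripper is mounted at the origin on the work surface. World frame = base frame: x ahead of the robot, y to its left, z up, the work surface at z = 0. Lengths are in m, angles in rad, forces in N, time in s.
With the tool pointing down it reaches from about 0.25 to 0.85 m from the base axis. Payload 12.5 kg.
Tool frame: the origin (TCP) lies midway between the tips of the shut fingers; the grasp point (between the pads) lies 19 mm behind it; z points along the fingers, y is the line along which they close (so a half turn about z gives the same grasp; the last joint's range is limited). The gripper opens to 93 mm and grips with 3 to 60 N. Pads are 15 mm wide; open, the fingers measure 128 mm over their backs; the gripper's body (75 mm by 188 mm) begins 65 mm behind the grasp point.
Start: joints at [1.192, 0.351, 1.652, -0, 1.139, -0.085], TCP at [0.159, 0.526, 0.219] pointing down, gripper open.
Joint ranges: [-2.75, 2.75], [-0.79, 2.1], [0.01, 2.65], [-1.57, 4.71], [0.07, 3.14], [-2.87, 2.87]. Speed limits (rad/s): [2.22, 2.22, 2.79, 3.14, 3.14, 3.14].

## Interface

Orientations are given as a 3x3 rotation matrix whose columns are the frame's x, y, z axes.
In Python, from bench import get_state, optics, sign_off gives the robot as it stands.
- The arm moves only by the tool send_rows, never from a script. Its argument "commands" is a list of rows, each a list of 5 numbers: the shift along the tool's x, y, z normalised to -1 to 1, where 1 is 20 mm, then the turn about the tool's z normalised to -1 to 1, where 1 is 6 degrees, then the opening, from -1 (shut) to 1 (fully open). A call has 1 to 12 rows; each row shifts and turns the commanded pose from where the row before left it, along the tool's axes as they then stand; what a row does not reach is not made up. A row lasts 1/8 s, in which the tool goes at most 62.5 mm and 10.7 degrees, less where a joint would pass 70% of its speed; a pose out of reach is approached as far as the arm can. A call with a number of a shift or a turn outside -1 to 1 is refused whole. A call with a gripper value outside its range is refused whole. The fingers move at their own pace and stop on an object; the grip force is fixed at half the most. Time passes only in rows, so rows that do not move let the fingers close. It gives the time, the measured TCP pose, the force, the opening and the grip force at its end, in the units of the state.
- get_state(): the state, without advancing time (a new reading comes with each control period).
- optics.grab_frame(name): name is "scene" or "top"; returns a dict with "img" (420x560x3 uint8, blue, green, red), "camera_matrix" (3x3 intrinsics, pixels), "T" (4x4, takes a point from camera to world coordinates). Camera axes: x right, y up, looking along -z (the intrinsics and any distortion apply to the point x, -y, -z); pixel columns grow to the right and rows downward; lengths in m; the calibration is good to about 2 mm. A picture is of the moment at which its call begins. There is no depth.
- sign_off(): hands the job in; it is judged then, once.
The state is a dict: "clock": time; "joint_pos": joint angles; "joint_velocities": joint speeds; "joint_efforts": joint torques, N m; "ee_pos": TCP position; "tool_rot": TCP orientation; "ft_force": force on the tool from outside, world axes, zero at the start; "moment": the same for the moment, N m; "opening": finger opening in m; "grasp_force": force on a finger pad.
Only numpy, scipy, OpenCV 4.12 (cv2) and the standard library are available. Lean on these libraries where they do the work, as an engineer would, in place of code of your own. Each camera call takes 0.05 s, during which the arm holds its last target. There are 200 camera calls.

## Working session

There is one attempt and no reset: what is moved stays moved. The work goes in short steps, Python scripts to look and compute and a tool call to move; the robot and the scene stay as the last step left them, time stands still between calls to the robot, and variables do not carry over. Pictures are saved under pics/ and viewed, at most 10 in all, crops included, and the job is handed in when it is done.

Besides the shell and the picture viewer there is one more tool, called as name([rows], argument=value, ...), one row to a line, values as JSON. send_rows: Moves the arm, as the interface text tells. Scaled input: -1 to 1 covers 20 mm each way for a shift and 6 degrees each way for a turn. Its arguments: {"type":"object","properties":{"commands":{"type":"array"}},"required":["commands"]}

```bash
mkdir -p pics; ls; cat > h.py <<'E'
import numpy as np, cv2
from bench import get_state, optics, sign_off
def grab(n,fn=None):
    f=optics.grab_frame(n)
    if fn: cv2.imwrite('pics/'+fn,f['img'])
    return f
def ray(f,u,v):
    K=np.array(f['camera_matrix']);T=np.array(f['T'])
    d=np.linalg.inv(K)@[u,v,1]; d=T[:3,:3]@[d[0],-d[1],-d[2]]
    return T[:3,3],d
def pix(f,u,v,z):
    o,d=ray(f,u,v); return o+d*(z-o[2])/d[2]
def proj(f,p):
    K=np.array(f['camera_matrix']);T=np.array(f['T'])
    c=T[:3,:3].T@(np.array(p)-T[:3,3]); q=K@[c[0],-c[1],-c[2]]; return q[:2]/q[2]
E
python3 - <<'E'
from h import *
np.set_printoptions(precision=4,suppress=True)
for n in('top','scene'):
    f=grab(n,n+'0.png');print(f.keys(),f['camera_matrix'],f['T'])
print(get_state())
E
```

```text
pics
dict_keys(['img', 'camera_matrix', 'T']) [[472.869    0.     272.6881]
 [  0.     472.869  212.5484]
 [  0.       0.       1.    ]] [[ 0.025   0.995  -0.0964  0.4112]
 [-0.9996  0.0263  0.012   0.0837]
 [ 0.0145  0.0961  0.9953  1.2892]
 [ 0.      0.      0.      1.    ]]
dict_keys(['img', 'camera_matrix', 'T']) [[390.33     0.     277.4098]
 [  0.     390.33   211.277 ]
 [  0.       0.       1.    ]] [[-0.456  -0.537   0.7097  1.1269]
 [ 0.8899 -0.2678  0.3692  0.3783]
 [-0.0082  0.8     0.6     0.5434]
 [ 0.      0.      0.      1.    ]]
{'clock': 0.1, 'joint_pos': array([ 1.1924,  0.3512,  1.6523,  0.    ,  1.1391, -0.0846]), 'joint_velocities': array([-0.0018, -0.0028, -0.0015,  0.0007,  0.0011, -0.    ]), 'joint_efforts': array([  0.0002, -49.8028, -28.5704,   0.07  ,   0.0239,  -0.    ]), 'ee_pos': array([0.1592, 0.5262, 0.2182]), 'tool_rot': array([[-0.9572,  0.2896, -0.0004],
       [ 0.2896,  0.9572, -0.0009],
       [ 0.0001, -0.001 , -1.    ]]), 'ft_force': array([ 0.5557, -0.2681,  0.0378]), 'moment': array([0.003 , 0.0125, 0.0426]), 'grasp_force': 0.0, 'opening': 0.09304228423955382}
```

View pics/top0.png

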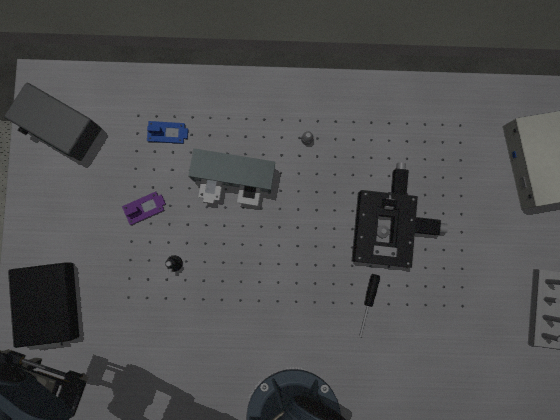

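View pics/scene0.png

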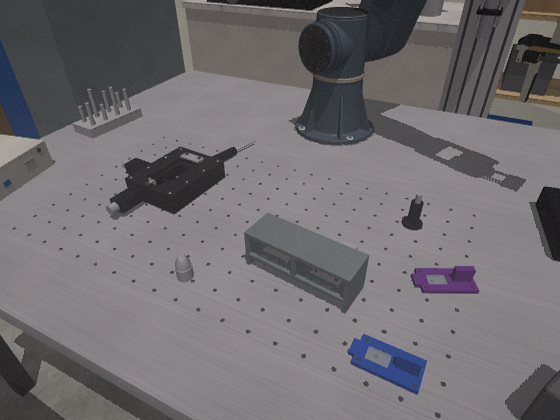

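The top view has the rack at about (233,175), with the white insert tongue near (210,192) and a spare near (250,195). The stage is at about (385,228), driver at (370,300), post at (174,263) and objective at (307,138). I'll enlarge those areas to measure them.

```bash
python3 - <<'E'
from h import *
a=cv2.imread('pics/top0.png')
def c(u0,v0,w,h,s): 
    x=a[v0:v0+h,u0:u0+w]; x=cv2.resize(x,None,fx=s,fy=s,interpolation=cv2.INTER_CUBIC)
    return np.clip(255*(x/255.)**0.55,0,255).astype(np.uint8)
L=c(180,143,100,70,8);R=c(345,155,100,120,5)
for s,img,u0,v0 in((8,L,180,143),(5,R,345,155)):
    for k in range(0,img.shape[1]//s,10): cv2.putText(img,str(u0+k),(k*s,8),0,.3,(0,255,255)); cv2.line(img,(k*s,8),(k*s,14),(0,255,255))
    for k in range(0,img.shape[0]//s,10): cv2.putText(img,str(v0+k),(0,k*s+4),0,.3,(0,255,255))
cv2.imwrite('pics/L.png',L);cv2.imwrite('pics/R.png',R)
E
```

```text
(no output)
```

View pics/L.png

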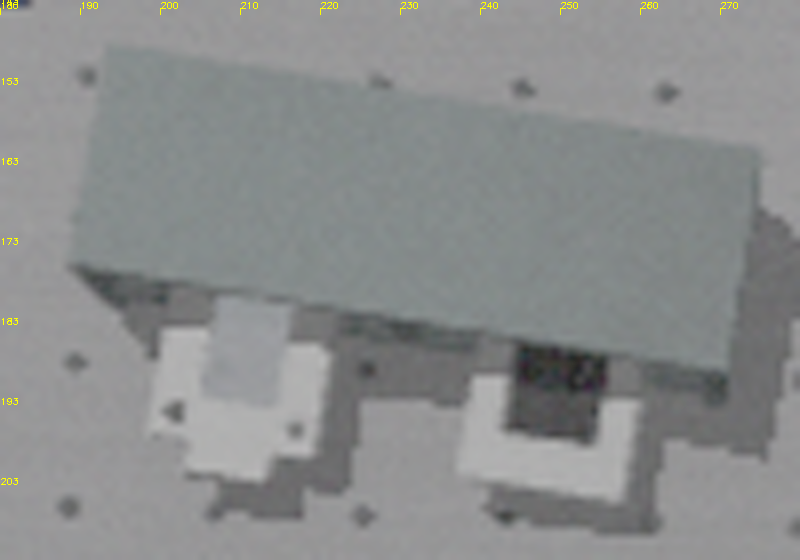

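View pics/R.png

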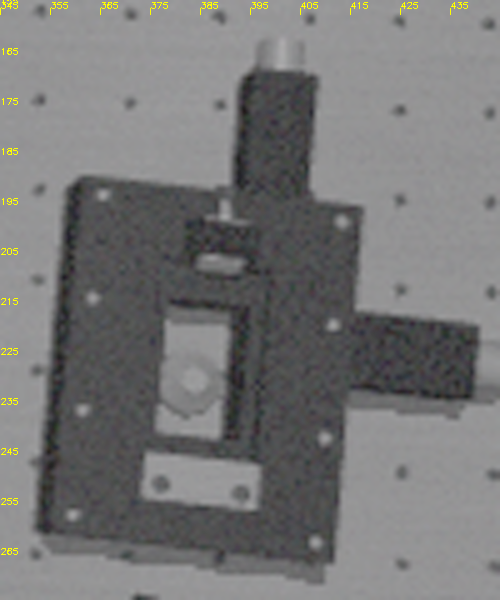

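The crops show the insert in the left (+y) bay with its tongue toward the robot. The tongue end corners are near (185,475) and (265,480) in the rack crop. In the stage crop, the bright keeper runs (148,452)–(258,510) at the robot side and the catch is near (220,262). I'll turn these pixels into positions.

```bash
python3 - <<'E'
from h import *
np.set_printoptions(precision=4,suppress=True)
f=grab('top')
def P(X,Y,z,u0,v0,s): return pix(f,u0+(X+.5)/s-.5,v0+(Y+.5)/s-.5,z)
L=lambda X,Y,z:P(X,Y,z,180,143,8); R=lambda X,Y,z:P(X,Y,z,345,155,5)
yaw=lambda a,b:np.degrees(np.arctan2(*(b-a)[1::-1]))
c=np.array([L(*p,.08) for p in[(107,45),(757,148),(730,370),(72,265)]])
print('rack',c,c.mean(0),[np.linalg.norm(c[i]-c[i-1]) for i in range(4)],[yaw(c[3],c[0]),yaw(c[2],c[1]),yaw(c[1],c[0])-90,yaw(c[2],c[3])-90])
t=np.array([L(*p,.038) for p in[(185,475),(267,482),(150,432),(317,457),(163,327),(331,343)]])
print('ins',t,[np.linalg.norm(t[i]-t[i+1]) for i in(0,2,4)],'yaws',yaw(t[1],t[0])-90,yaw(t[3],t[2])-90,yaw((t[2]+t[3])/2,(t[4]+t[5])/2))
k=np.array([R(*p,.0555) for p in[(148,452),(262,465),(258,510),(140,497)]])
print('keeper',k,[np.linalg.norm(k[i]-k[i-1]) for i in range(4)],yaw(k[1],k[0])-90,yaw(k[2],k[3])-90)
s=np.array([R(*p,.05) for p in[(103,195),(343,221),(93,298),(333,325),(83,410),(325,438),(73,515),(316,542)]])
print('screw',s,s.mean(0),[yaw(s[2*i+1],s[2*i])-90 for i in range(4)],yaw(s[6],s[0]),yaw(s[7],s[1]))
y=np.radians(-4.); 
for yy in (yaw(s[6],s[0]),):
  y=np.radians(yy);print('pocket from keeper',(k[0]+k[1])/2+.048*np.array([np.cos(y),np.sin(y),0]))
for n,p in dict(objective=(307,138,.05),post=(174,263,.08),spare=(180+547/8,143+490/8,.038),driver=(370,290,.012)).items(): print(n,pix(f,*p))
E
```

```text
rack [[0.6908 0.2804 0.08  ]
 [0.6627 0.0686 0.08  ]
 [0.5898 0.0755 0.08  ]
 [0.6182 0.2887 0.08  ]] [0.6404 0.1783 0.08  ] [np.float64(0.0730230766645777), np.float64(0.21364623585668097), np.float64(0.07328773207212158), np.float64(0.21506307170154804)] [np.float64(-6.517304520819684), np.float64(-5.412977855341472), np.float64(-7.53777987634335), np.float64(-7.5979487629306846)]
ins [[0.5558 0.2554 0.038 ]
 [0.5542 0.2281 0.038 ]
 [0.5699 0.2675 0.038 ]
 [0.563  0.2118 0.038 ]
 [0.6053 0.2646 0.038 ]
 [0.6014 0.2085 0.038 ]] [np.float64(0.027328177202113765), np.float64(0.056169798670249724), np.float64(0.05625708603019592)] yaws -3.384879946416092 -7.040313756131525 -4.799909243238666
keeper [[ 0.4526 -0.1984  0.0555]
 [ 0.4473 -0.2582  0.0555]
 [ 0.4239 -0.2561  0.0555]
 [ 0.4291 -0.1943  0.0555]] [np.float64(0.023882424010917985), np.float64(0.06000068618307074), np.float64(0.023566421441089704), np.float64(0.06196910637605177)] -5.03125194678077 -4.816858042528835
screw [[ 0.5882 -0.1752  0.05  ]
 [ 0.5777 -0.3029  0.05  ]
 [ 0.5332 -0.1702  0.05  ]
 [ 0.5222 -0.2974  0.05  ]
 [ 0.4739 -0.1653  0.05  ]
 [ 0.4625 -0.293   0.05  ]
 [ 0.4189 -0.1605  0.05  ]
 [ 0.408  -0.2881  0.05  ]] [ 0.4981 -0.2316  0.05  ] [np.float64(-4.683947460592449), np.float64(-4.931432268101517), np.float64(-5.122752056359914), np.float64(-4.87232974799123)] -4.960648321742922 -4.986562609636191
pocket from keeper [ 0.4978 -0.2325  0.0555]
objective [ 0.7341 -0.0181  0.05  ]
post [0.3933 0.316  0.08  ]
spare [0.5529 0.1338 0.038 ]
driver [ 0.3334 -0.1976  0.012 ]
```

```bash
cat >> h.py <<'E'
def plan(target,yaw_y=None):
    """shift in tool axes (in units of 20 mm) after an optional turn putting tool y at world angle yaw_y (deg)"""
    s=get_state();R=np.array(s['tool_rot']);n=0
    if yaw_y is not None:
        cur=np.degrees(np.arctan2(R[1,1],R[0,1])); t=-(yaw_y-cur); n=t/6
        from scipy.spatial.transform import Rotation as Q
        R=R@Q.from_euler('z',t,degrees=True).as_matrix()
    print('t',s['clock'],'ee',np.round(s['ee_pos'],4),'turn units',round(n,3),'shift units',np.round(R.T@(np.array(target)-s['ee_pos'])/.02,3),'open',round(s['opening'],4),'ft',np.round(s['ft_force'],1),'grip',s['grasp_force'])
E
python3 -c "
from h import *
plan([.589,.2375,.20],82.7)"
```

```text
t 0.15 ee [0.1592 0.5262 0.2182] turn units -1.589 shift units [-23.152 -11.586   0.916] open 0.0929 ft [-0.7 -0.6 -0.2] grip 0.0
```

send_rows([
  [0,0,0,-0.8,1],
  [0,0,0,-0.79,1],
  [-0.96,-0.48,0,0,1],
  [-0.96,-0.48,0,0,1],
  [-0.96,-0.48,0,0,1],
  [-0.96,-0.48,0,0,1],
  [-0.96,-0.48,0,0,1],
  [-0.96,-0.48,0,0,1],
  [-0.96,-0.48,0,0,1],
  [-0.96,-0.48,0,0,1],
  [-0.96,-0.48,0,0,1],
  [-0.96,-0.48,0,0,1],
])

```text
clock: 1.65
ee_pos: [0.338, 0.4063, 0.2185]
tool_rot: [[-0.992, 0.127, -0.0], [0.127, 0.992, -0.0], [0.0, -0.0, -1.0]]
ft_force: [-0.1, -0.8, 0.2]
opening: 0.0929
grasp_force: 0.0
```

send_rows([
  [-0.96,-0.48,0,0,1],
  [-0.96,-0.48,0,0,1],
  [-0.96,-0.48,0,0,1],
  [-0.96,-0.48,0,0,1],
  [-0.96,-0.48,0,0,1],
  [-0.96,-0.48,0,0,1],
  [-0.96,-0.48,0,0,1],
  [-0.96,-0.48,0,0,1],
  [-0.96,-0.48,0,0,1],
  [-0.96,-0.48,0,0,1],
  [-0.96,-0.48,0,0,1],
  [-0.96,-0.48,0,0,1],
])

```text
clock: 3.15
ee_pos: [0.5526, 0.2625, 0.2186]
tool_rot: [[-0.992, 0.127, -0.0], [0.127, 0.992, 0.0], [0.0, 0.0, -1.0]]
ft_force: [-0.6, 0.2, -0.5]
opening: 0.0932
grasp_force: 0.0
```

```bash
python3 -c "
from h import *
plan([.589,.2375,.0315],82.7)"
```

```text
t 3.15 ee [0.5526 0.2625 0.2186] turn units 0.001 shift units [-1.966 -1.009  9.355] open 0.0932 ft [-0.6  0.2 -0.5] grip 0.0
```

send_rows([
  [-0.98,-0.5,0.6,0,1],
  [-0.98,-0.5,0.8,0,1],
  [0,0,1,0,1],
  [0,0,1,0,1],
  [0,0,1,0,1],
  [0,0,1,0,1],
  [0,0,1,0,1],
  [0,0,1,0,1],
  [0,0,1,0,1],
  [0,0,0.6,0,1],
  [0,0,0.4,0,1],
  [0,0,0,0,1],
])

```text
clock: 4.65
ee_pos: [0.5877, 0.2385, 0.0304]
tool_rot: [[-0.992, 0.127, -0.0], [0.127, 0.992, -0.0], [0.0, -0.0, -1.0]]
ft_force: [-0.2, -0.8, 0.9]
opening: 0.0928
grasp_force: 0.0
```

send_rows([
  [0,0,0,0,-1],
  [0,0,0,0,-1],
  [0,0,0,0,-1],
  [0,0,0,0,-1],
  [0,0,0,0,-1],
  [0,0,0,0,-1],
])

```text
clock: 5.4
ee_pos: [0.5878, 0.2385, 0.0307]
tool_rot: [[-0.992, 0.127, 0.0], [0.127, 0.992, -0.0], [-0.0, 0.0, -1.0]]
ft_force: [-0.6, 0.1, 0.6]
opening: 0.0556
grasp_force: 30.0
```

```bash
python3 -c "
from h import *
plan([.589,.2375,.0315],82.7)
f=grab('top');g=grab('scene')
a=cv2.resize(f['img'][120:220,160:290],None,fx=4,fy=4,interpolation=2)
u,v=proj(g,[.58,.24,.05]).astype(int);print(u,v)
b=cv2.resize(g['img'][max(v-70,0):v+60,u-100:u+100],None,fx=3,fy=3,interpolation=2)[:400,:280*2]
cv2.imwrite('pics/g1.png',np.vstack([cv2.copyMakeBorder(cv2.resize(a,None,fx=.6,fy=.6),0,0,0,560-312,0),b])) 
"
```

```text
t 5.4 ee [0.5878 0.2385 0.0307] turn units 0.001 shift units [-0.066 -0.041 -0.04 ] open 0.0556 ft [-0.6  0.1  0.6] grip 29.996730387210846
346 245
```

View pics/g1.png

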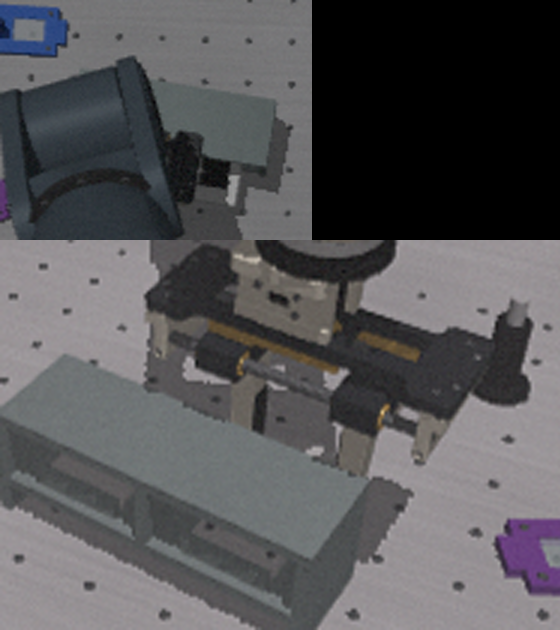

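The grip is good: opening 55.6 mm at 30 N. Next I lift slightly and draw it out.

send_rows([
  [0,0,-0.1,0,-1],
  [0.5,0,0,0,-1],
  [0.6,0,0,0,-1],
  [0.6,0,0,0,-1],
  [0.6,0,0,0,-1],
  [0.6,0,0,0,-1],
  [0.6,0,0,0,-1],
  [0.6,0,0,0,-1],
  [0.6,0,0,0,-1],
  [0.6,0,0,0,-1],
  [0.6,0,0,0,-1],
  [0.6,0,0,0,-1],
])

```text
clock: 7.0
ee_pos: [0.4581, 0.2551, 0.0327]
tool_rot: [[-0.992, 0.127, 0.0], [0.127, 0.992, 0.0], [-0.0, 0.0, -1.0]]
ft_force: [0.2, -0.0, -2.5]
opening: 0.0556
grasp_force: 30.0
```

send_rows([
  [0,-0.8,0,0,-1],
  [0,-0.8,0,0,-1],
  [0,-0.8,0,0,-1],
  [0,-0.8,0,0,-1],
  [0,-0.8,0,0,-1],
  [0,0,0,0,-1],
])

```text
clock: 7.75
ee_pos: [0.4486, 0.1746, 0.0327]
tool_rot: [[-0.992, 0.129, -0.0], [0.129, 0.992, -0.0], [0.0, -0.0, -1.0]]
ft_force: [-0.7, 0.5, -1.3]
opening: 0.0555
grasp_force: 30.0
```

```bash
python3 -c "
from h import *
s=get_state();p=s['ee_pos'];plan([p[0],p[1],.002])
f=grab('top');g=grab('scene')
u,v=proj(g,[*p[:2],.03]).astype(int);print(u,v)
b=cv2.resize(g['img'][max(v-60,0):v+70,u-100:u+100],None,fx=4,fy=4,interpolation=2)
cv2.imwrite('pics/g2.png',b)
"
```

```text
t 7.75 ee [0.4486 0.1746 0.0327] turn units 0 shift units [-0.     0.     1.533] open 0.0555 ft [-0.7  0.5 -1.3] grip 29.996081292629242
337 207
```

View pics/g2.png

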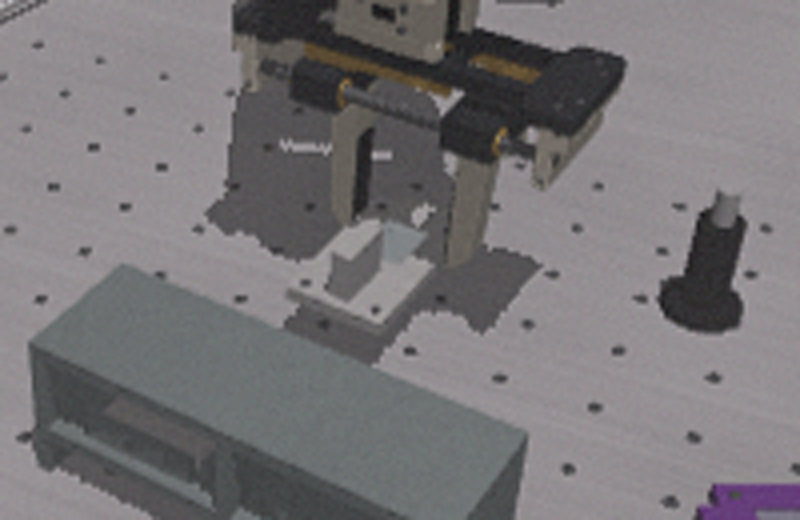

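The insert is held clear of the rack, tab up and nearly level. Now I lower it and let go.

send_rows([
  [0,0,0.5,0,-1],
  [0,0,0.4,0,-1],
  [0,0,0.3,0,-1],
  [0,0,0.2,0,-1],
  [0,0,0.12,0,-1],
  [0,0,0,0,-1],
])

```text
clock: 8.6
ee_pos: [0.4486, 0.1757, 0.0022]
tool_rot: [[-0.992, 0.127, -0.0], [0.127, 0.992, -0.0], [0.0, -0.0, -1.0]]
ft_force: [-0.4, 0.6, -2.0]
opening: 0.0558
grasp_force: 30.0
```

send_rows([
  [0,0,0,0,1],
  [0,0,0,0,1],
  [0,0,0,0,1],
  [0,0,0,0,1],
  [0,0,0,0,1],
  [0,0,0,0,1],
])

```text
clock: 9.35
ee_pos: [0.4487, 0.1757, 0.0022]
tool_rot: [[-0.992, 0.127, 0.0], [0.127, 0.992, -0.0], [-0.0, -0.0, -1.0]]
ft_force: [0.8, 0.0, -0.6]
opening: 0.0932
grasp_force: 0.0
```

send_rows([
  [0,0,-0.5,0,1],
  [0,0,-1,0,1],
  [0,0,-1,0,1],
  [0,0,-1,0,1],
  [0,0,-1,0,1],
  [0,0,-0.5,0,1],
  [1,0,0,0,1],
  [1,0,0,0,1],
  [1,0,0,0,1],
  [1,0,0,0,1],
  [1,0,0,0,1],
  [1,0,0,0,1],
])

```text
clock: 10.85
ee_pos: [0.3287, 0.1909, 0.1023]
tool_rot: [[-0.992, 0.127, -0.0], [0.127, 0.992, -0.0], [0.0, -0.0, -1.0]]
ft_force: [-0.3, -0.1, -0.5]
opening: 0.0929
grasp_force: 0.0
```

```bash
python3 -c "
from h import *
plan([.45,.17,.1])
f=grab('top','top2.png');g=grab('scene','scene2.png')
def up(n,img,u0,v0,w,h,s):
    x=cv2.resize(img[v0:v0+h,u0:u0+w],None,fx=s,fy=s,interpolation=2); x=(255*(x/255.)**.6).astype(np.uint8); return x
u,v=proj(f,[.465,.172,.01]).astype(int);us,vs=proj(g,[.465,.172,.01]).astype(int);print(u,v,us,vs)
a=up('',f['img'],u-25,v-35,50,60,8);b=up('',g['img'],us-40,vs-35,80,80,5)
b=cv2.copyMakeBorder(b,0,480-400,0,0,0);cv2.imwrite('pics/g3.png',np.hstack([a,b]))
"
```

```text
t 10.85 ee [0.3287 0.1909 0.1023] turn units 0 shift units [-6.146 -0.266  0.112] open 0.0929 ft [-0.3 -0.1 -0.5] grip 0.0
233 237 332 218
```

View pics/g3.png

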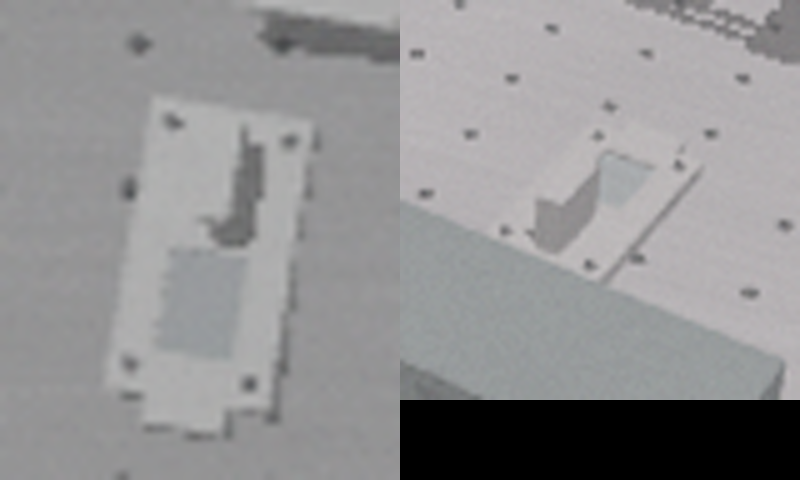

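The insert lies flat. In the left crop its plate corners are at (155,97), (315,123), (105,387) and (270,408), with the tongue end at (143–222,430). I'll compute the tab position and the camera/TCP offset.

```bash
python3 - <<'E'
from h import *
np.set_printoptions(precision=4,suppress=True)
f=grab('top')
P=lambda X,Y:pix(f,208+(X+.5)/8-.5,202+(Y+.5)/8-.5,.008)[:2]
q=np.array([P(155,97),P(315,123),P(270,408),P(105,387),P(222,433),P(143,428)])
print(q,[np.linalg.norm(q[i]-q[j]) for i,j in((0,1),(1,2),(2,3),(3,0),(4,5))])
m=np.array([[55,28],[55,-28],[-45,-28],[-45,28],[-55,-14],[-55,14]])/1e3
qc,mc=q.mean(0),m.mean(0)
M=(q-qc).T@(m-mc);U,_,V=np.linalg.svd(M);R=U@V;t=qc-R@mc
print('mid',t,'yaw',np.degrees(np.arctan2(R[1,0],R[0,0])),'res',q-(m@R.T+t))
print('tab',t+R@[.032,0])
s=get_state()
# lateral offset of the release TCP in the insert frame (should be y=0)
print('TCP release in insert frame',R.T@(np.array([.4487,.1757])-t))
tab=t+R@[.032,0]; plan([*tab,.1],82.7)
E
```

```text
[[0.5289 0.1925]
 [0.5215 0.1379]
 [0.4247 0.1501]
 [0.4303 0.2059]
 [0.4159 0.166 ]
 [0.4169 0.1927]] [np.float64(0.055072850965636355), np.float64(0.09758962115680342), np.float64(0.056075472587070005), np.float64(0.09951586977007414), np.float64(0.026650798064113995)]
mid [0.4712 0.1723] yaw -7.221129326658442 res [[-0.0004 -0.0007]
 [-0.0008  0.0003]
 [ 0.0016 -0.    ]
 [ 0.0002  0.0002]
 [ 0.001   0.0007]
 [-0.0016 -0.0004]]
tab [0.503  0.1683]
TCP release in insert frame [-0.0228  0.0005]
t 11.0 ee [0.3292 0.191  0.1024] turn units 0.01 shift units [-8.763 -0.022  0.118] open 0.0929 ft [ 0.5  0.9 -0.4] grip 0.0
```

send_rows([
  [-0.97,0,0,0,1],
  [-0.97,0,0,0,1],
  [-0.97,0,0,0,1],
  [-0.97,0,0,0,1],
  [-0.97,0,0,0,1],
  [-0.97,0,0,0,1],
  [-0.97,0,0,0,1],
  [-0.97,0,0,0,1],
  [-0.97,0,0,0,0.2],
  [0,0,1,0,0.2],
  [0,0,1,0,0.2],
  [0,0,1,0,0.2],
])

```text
clock: 12.5
ee_pos: [0.5045, 0.1679, 0.0412]
tool_rot: [[-0.992, 0.128, 0.0], [0.128, 0.992, 0.0], [-0.0, 0.0, -1.0]]
ft_force: [-0.2, -0.3, 0.3]
opening: 0.0583
grasp_force: 0.0
```

send_rows([
  [0,0,0.8,0,0.2],
  [0,0,0.5,0,0.2],
  [0,0,0.17,0,0.2],
  [0,0,0,0,-1],
  [0,0,0,0,-1],
  [0,0,0,0,-1],
  [0,0,0,0,-1],
  [0,0,0,0,-1],
  [0,0,0,0,-1],
])

```text
clock: 13.62
ee_pos: [0.5029, 0.1687, 0.013]
tool_rot: [[-0.992, 0.127, 0.0], [0.127, 0.992, 0.0], [-0.0, 0.0, -1.0]]
ft_force: [-0.2, -0.8, 1.3]
opening: 0.0117
grasp_force: 30.0
```

send_rows([
  [0,0,-0.5,0,-1],
  [0,0,-1,0,-1],
  [0,0,-1,0,-1],
  [0,0,-1,0,-1],
  [0,0,-1,0,-1],
  [0,0,-0.5,0,-1],
  [-0.8,0,0,0,-1],
  [-0.8,0,0,0,-1],
  [-0.8,0,0,0,-1],
  [-0.8,0,0,0,-1],
  [-0.8,0,0,0,-1],
  [0,0,0,0,-1],
])

```text
clock: 15.12
ee_pos: [0.5824, 0.1583, 0.1124]
tool_rot: [[-0.992, 0.127, -0.0], [0.127, 0.992, -0.0], [0.0, -0.0, -1.0]]
ft_force: [-1.2, 0.1, -1.6]
opening: 0.0121
grasp_force: 30.0
```

send_rows([
  [0,0,0.5,0,-1],
  [0,0,0.3,0,-1],
  [0,0,0.15,0,-1],
  [0,0,0,0,-1],
])

```text
clock: 15.62
ee_pos: [0.582, 0.1586, 0.0936]
tool_rot: [[-0.992, 0.127, -0.0], [0.127, 0.992, -0.0], [0.0, -0.0, -1.0]]
ft_force: [-0.2, -0.7, -1.5]
opening: 0.0115
grasp_force: 30.0
```

send_rows([
  [0,0,0.1,0,-1],
  [0,0,0,0,-1],
])

```text
clock: 15.88
ee_pos: [0.5823, 0.1587, 0.0928]
tool_rot: [[-0.992, 0.127, 0.001], [0.127, 0.992, 0.0], [-0.001, 0.0, -1.0]]
ft_force: [-3.8, -0.9, 7.7]
opening: 0.012
grasp_force: 30.0
```

send_rows([
  [0,0,0.1,0,-1],
  [0,0,0,0,-1],
])

```text
clock: 16.12
ee_pos: [0.5823, 0.1587, 0.0918]
tool_rot: [[-0.992, 0.127, 0.001], [0.127, 0.992, 0.0], [-0.001, 0.0, -1.0]]
ft_force: [-9.5, -0.5, 17.6]
opening: 0.0117
grasp_force: 30.0
```

send_rows([
  [0,0,0.1,0,-1],
  [0,0,0,0,-1],
])

```text
clock: 16.38
ee_pos: [0.5823, 0.1587, 0.0901]
tool_rot: [[-0.992, 0.127, 0.001], [0.127, 0.992, 0.0], [-0.001, 0.0, -1.0]]
ft_force: [-9.9, -1.7, 19.8]
opening: 0.0119
grasp_force: 30.0
```

send_rows([
  [0,0,0.08,0,-1],
  [0,0,0.02,0,-1],
])

```text
clock: 16.62
ee_pos: [0.5824, 0.1587, 0.0883]
tool_rot: [[-0.992, 0.127, 0.001], [0.127, 0.992, 0.0], [-0.001, 0.0, -1.0]]
ft_force: [-11.0, -1.4, 23.7]
opening: 0.0119
grasp_force: 30.0
```

```bash
python3 -c "
from h import *
plan([.58,.158,.1])
g=grab('scene','scene3.png');f=grab('top','top3.png')
u,v=proj(g,[.55,.16,.09]).astype(int)
b=cv2.resize(g['img'][v-65:v+65,u-90:u+90],None,fx=4.4,fy=4.4,interpolation=2)
print(u-90,v-65);cv2.imwrite('pics/g4.png',(255*(b/255.)**.7).astype(np.uint8))
"
```

```text
t 16.625 ee [0.5824 0.1587 0.0883] turn units 0 shift units [ 0.115 -0.051 -0.584] open 0.0119 ft [-11.   -1.4  23.7] grip 30.00855177640915
224 143
```

View pics/g4.png

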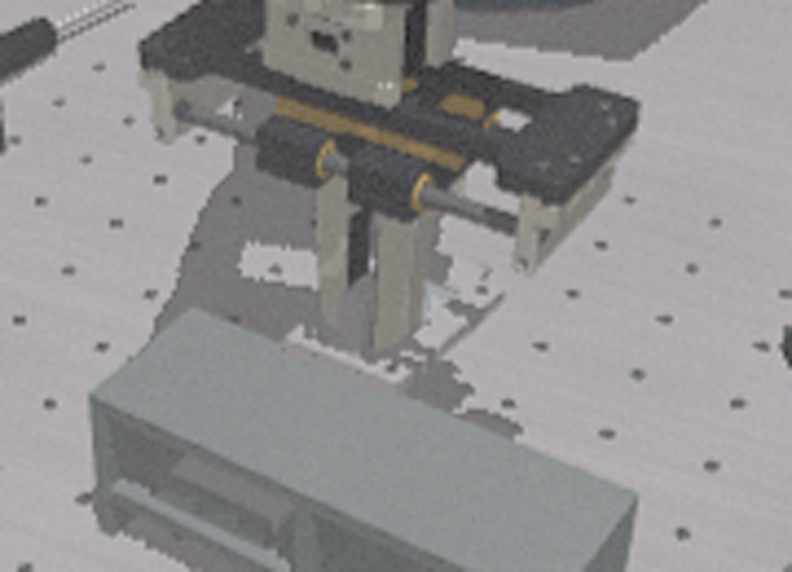

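The view shows the tail end resting on the rack's front edge at about (350,360), pressed 4.7 mm and rotating in the grip. I'll lift it and go over the stage.

send_rows([
  [0,0,-0.5,0,-1],
  [0,0,-0.8,0,-1],
  [0,0,-0.8,0,-1],
  [0,0,-0.5,0,-1],
  [0,0,0,0,-1],
])

```text
clock: 17.35
ee_pos: [0.5825, 0.1587, 0.1387]
tool_rot: [[-0.992, 0.127, 0.001], [0.127, 0.992, 0.0], [-0.001, 0.0, -1.0]]
ft_force: [-0.2, 0.6, -2.2]
opening: 0.0118
grasp_force: 30.0
```

```bash
python3 -c "
from h import *
plan([.5319,-.2347,.13],85.05)
print(get_state()['joint_pos'])
"
```

```text
t 17.35 ee [0.5825 0.1587 0.1387] turn units -0.39 shift units [  0.826 -19.813   0.427] open 0.0118 ft [-0.2  0.6 -2.2] grip 29.99909609556198
[ 1.88814426e-01  5.34574307e-01  1.58112331e+00  2.76310942e-06
  1.02443660e+00 -1.25470931e+00]
```

send_rows([
  [0,0,0,-0.39,-1],
  [0.04,-0.9,0,0,-1],
  [0.04,-0.9,0,0,-1],
  [0.04,-0.9,0,0,-1],
  [0.04,-0.9,0,0,-1],
  [0.04,-0.9,0,0,-1],
  [0.04,-0.9,0,0,-1],
  [0.04,-0.9,0,0,-1],
  [0.04,-0.9,0,0,-1],
  [0.04,-0.9,0,0,-1],
  [0.04,-0.9,0,0,-1],
  [0.04,-0.9,0,0,-1],
])

```text
clock: 18.85
ee_pos: [0.5561, -0.0391, 0.1378]
tool_rot: [[-0.996, 0.086, -0.0], [0.086, 0.996, -0.0], [0.0, -0.0, -1.0]]
ft_force: [0.6, 0.2, -1.2]
opening: 0.0113
grasp_force: 30.0
```

send_rows([
  [0.04,-0.9,0,0,-1],
  [0.04,-0.9,0,0,-1],
  [0.04,-0.9,0,0,-1],
  [0.04,-0.9,0,0,-1],
  [0.04,-0.9,0,0,-1],
  [0.04,-0.9,0,0,-1],
  [0.04,-0.9,0,0,-1],
  [0.04,-0.9,0,0,-1],
  [0.04,-0.9,0,0,-1],
  [0.03,-0.9,0,0,-1],
  [0,-0.8,0,0,-1],
  [0,0,0,0,-1],
])

```text
clock: 20.35
ee_pos: [0.5315, -0.2336, 0.1378]
tool_rot: [[-0.996, 0.088, 0.0], [0.088, 0.996, -0.0], [-0.0, -0.0, -1.0]]
ft_force: [-0.6, 0.2, -2.6]
opening: 0.0116
grasp_force: 30.0
```

```bash
python3 -c "
from h import *
plan([.5319,-.2347,.085],85.05)
g=grab('scene','scene4.png');f=grab('top','top4.png')
u,v=proj(g,[.5,-.23,.09]).astype(int);p,q=proj(f,[.5,-.23,.09]).astype(int)
b=cv2.resize(g['img'][v-55:v+45,u-50:u+50],None,fx=4,fy=4,interpolation=2)
a=cv2.resize(f['img'][q-50:q+50,p-50:p+50],None,fx=4,fy=4,interpolation=2)
print(u-50,v-55,p-50,q-50);cv2.imwrite('pics/g5.png',(255*(np.hstack([b,a])/255.)**.6).astype(np.uint8))
"
```

```text
t 20.35 ee [ 0.5315 -0.2336  0.1378] turn units -0.013 shift units [-0.024 -0.054  2.638] open 0.0116 ft [-0.6  0.2 -2.6] grip 29.998906552791595
123 99 339 176
```

View pics/g5.png

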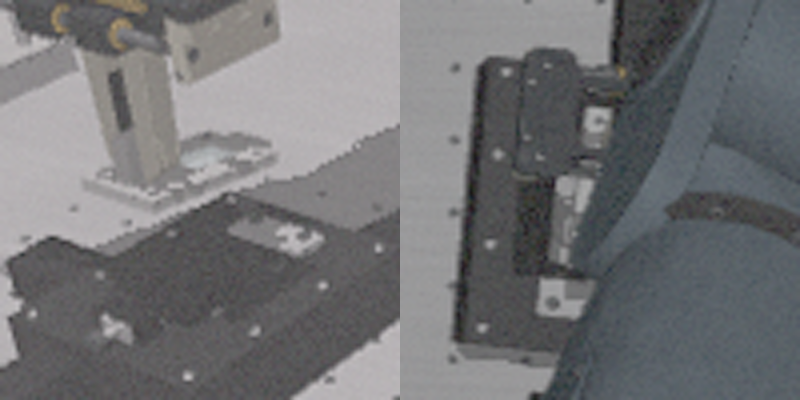

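The left crop shows the insert above the stage. Its tail corners are at about (85,182) and (158,208), and the shoulder corner is at about (277,155). I'll estimate the tilt from that.

```bash
python3 - <<'E'
from h import *
g=grab('scene')
s=get_state();R=np.array(s['tool_rot']);G=s['ee_pos']+np.array([0,0,.019])
ex=-R[:,0];ey=R[:,1];ez=np.array([0,0,1])
for th in(0,8,12,14,16,18,20,22):
    c,d=np.cos(np.radians(th)),np.sin(np.radians(th));o=[]
    for x,y,z in((23,28,-32),(23,-28,-32),(-77,-28,-24),(-87,-14,-24)):
        p=G+(ex*(x*c-z*d)+ey*y+ez*(x*d+z*c))/1e3
        q=proj(g,p); o.append(np.round((q-[123,99]+.5)*4-.5,0).astype(int).tolist())
    print(th,o)
E
```

```text
0 [[159, 222], [89, 197], [210, 120], [238, 119]]
8 [[152, 219], [82, 195], [208, 138], [236, 140]]
12 [[149, 218], [78, 193], [206, 147], [235, 150]]
14 [[147, 217], [77, 192], [205, 152], [234, 155]]
16 [[146, 216], [75, 191], [204, 156], [233, 160]]
18 [[144, 214], [74, 190], [203, 161], [231, 165]]
20 [[143, 213], [72, 189], [202, 165], [230, 170]]
22 [[142, 212], [71, 187], [200, 169], [229, 174]]
```

```bash
python3 - <<'E'
from h import *
f=grab('scene')
s=get_state();R=np.array(s['tool_rot']);G=s['ee_pos']+np.array([0,0,.019])
ex=-R[:,0];ey=R[:,1];ez=np.array([0,0,1])
for th in(0,8,12,16,20):
    c,d=np.cos(np.radians(th)),np.sin(np.radians(th));o=[]
    for x,y,z in((23,28,-32),(23,28,-24),(-77,28,-32),(-77,28,-24),(-87,14,-24)):
        p=G+(ex*(x*c-z*d)+ey*y+ez*(x*d+z*c))/1e3
        o.append(np.round((proj(f,p)-[123,99]+.5)*4-.5,0).astype(int).tolist())
    print(th,o)
print(np.round((proj(f,[.4526,-.1984,.0555])-[123,99])*4),np.round((proj(f,[.5882,-.1752,.05])-[123,99])*4), np.round((proj(f,[.408,-.2881,.05])-[123,99])*4))
a=cv2.imread('pics/scene4.png')[126:158,140:198]
cv2.imwrite('pics/g6.png',(255*(cv2.resize(a,None,fx=13,fy=13,interpolation=2)/255.)**.8).astype(np.uint8))
E
```

```text
0 [[159, 222], [156, 209], [280, 153], [279, 141], [272, 129]]
8 [[152, 219], [151, 206], [277, 172], [276, 160], [270, 150]]
12 [[149, 218], [149, 204], [275, 182], [275, 169], [269, 160]]
16 [[146, 216], [146, 201], [272, 191], [272, 178], [267, 170]]
20 [[143, 213], [144, 199], [269, 200], [270, 187], [264, 180]]
[298. 249.] [188. 373.] [230. 197.]
```

View pics/g6.png

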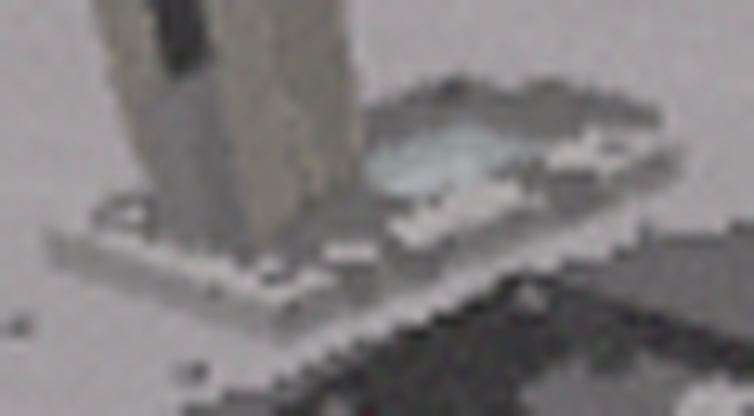

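The close-up shows tilt of only about 7°, because the plate slid up in the pads. I'll fit its pose in the grip from the corners: tail at (278,340), (275,300) and (50,262); shoulder at (670,180) and (665,140).

```bash
cat > fit.py <<'E'
from h import *
from scipy.optimize import least_squares
f=grab('scene')
s=get_state();R=np.array(s['tool_rot']);T=np.array(s['ee_pos'])
ex=-R[:,0];ey=R[:,1];ez=np.array([0,0,1])
# insert-frame points (from insert_mid, underside z=-4), mm
m=np.array([(55,28,-4),(55,28,4),(55,-28,-4),(-45,28,-4),(-45,28,4)],float)
uv=np.array([(278,340),(275,300),(50,262),(670,180),(665,140)])/13+[140-.46,126-.46]
def pos(p,q):
    th,dx,dz=p[0],p[1],p[2];c,d=np.cos(th),np.sin(th);x,y,z=q
    return T+(ex*(dx+x*c-z*d)+ey*y+ez*(dz+x*d+z*c))/1e3
r=least_squares(lambda p:np.concatenate([proj(f,pos(p,q))-w for q,w in zip(m,uv)]),[.12,-32,-5])
print('tilt deg',np.degrees(r.x[0]),'mid rel TCP x,z',r.x[1:],'res',np.round(r.fun,1))
for n,q in dict(tipbot=(-55,0,-4),tiptop=(-55,0,4),tailbot=(55,0,-4),tabbase=(32,0,4)).items(): print(n,np.round((pos(r.x,q)-T)@np.c_[ex,ey,ez]*1e3,1))
E
python3 fit.py
```

```text
tilt deg 6.803083655940845 mid rel TCP x,z [-28.36959168  -8.32392898] res [-0.3  0.2 -0.5 -0.1 -0.5  0.1  0.7 -0.   0.9 -0.1]
tipbot [-82.5  -0.  -18.8]
tiptop [-83.5  -0.  -10.9]
tailbot [26.7 -0.  -5.8]
tabbase [ 2.9 -0.  -0.6]
```

```bash
python3 -c "
from h import *
plan([.5359,-.2351,.068],85.05)"
```

```text
t 20.6 ee [ 0.5317 -0.232   0.1378] turn units 0.006 shift units [-0.223 -0.138  3.492] open 0.0119 ft [ 0.  -0.3 -2.7] grip 29.999185502529144
```

send_rows([
  [-0.22,-0.14,0.5,0,-1],
  [0,0,0.8,0,-1],
  [0,0,0.8,0,-1],
  [0,0,0.7,0,-1],
  [0,0,0.4,0,-1],
  [0,0,0.2,0,-1],
  [0,0,0,0,-1],
])

```text
clock: 21.48
ee_pos: [0.5367, -0.2358, 0.0728]
tool_rot: [[-0.996, 0.086, 0.002], [0.086, 0.996, -0.001], [-0.002, -0.0, -1.0]]
ft_force: [-8.9, 8.2, 29.2]
opening: 0.0117
grasp_force: 30.0
```

send_rows([
  [0,0,0.1,0,-1],
  [0,0,0,0,-1],
])

```text
clock: 21.72
ee_pos: [0.5373, -0.2359, 0.072]
tool_rot: [[-0.996, 0.086, 0.004], [0.086, 0.996, -0.001], [-0.004, -0.001, -1.0]]
ft_force: [-10.0, 9.6, 40.1]
opening: 0.0116
grasp_force: 30.0
```

send_rows([
  [0,0,0.1,0,-1],
  [0,0,0,0,-1],
])

```text
clock: 21.98
ee_pos: [0.5378, -0.2359, 0.0713]
tool_rot: [[-0.996, 0.086, 0.005], [0.086, 0.996, -0.002], [-0.005, -0.001, -1.0]]
ft_force: [-14.3, 12.6, 54.5]
opening: 0.0117
grasp_force: 38.0
```

```bash
python3 -c "
from h import *
s=get_state();R=np.array(s['tool_rot']);print(s['ft_force'],s['moment'],s['ee_pos'])
F=s['ft_force'];M=s['moment']
print('tool-frame',R.T@F,R.T@M)"
```

```text
[-14.25782489  12.6097936   54.5153028 ] [ 2.3827077   2.38271475 -0.0253463 ] [ 0.5377503  -0.23594508  0.07134851]
tool-frame [ 15.01987036  11.27080156 -54.6038756 ] [-2.16754579  2.57990123  0.03350947]
```

send_rows([
  [0,0,-0.2,0,-1],
  [0,0,-0.1,0,-1],
  [0,0,0,0,-1],
])

```text
clock: 22.35
ee_pos: [0.5355, -0.2357, 0.0714]
tool_rot: [[-0.996, 0.086, -0.001], [0.086, 0.996, 0.0], [0.001, 0.0, -1.0]]
ft_force: [-0.8, 0.3, -1.4]
opening: 0.012
grasp_force: 36.2
```

```bash
python3 -c "
from h import *
s=get_state();print(s['ft_force'],s['moment'],s['ee_pos'])"
```

```text
[-0.80968093  0.25577592 -1.38846151] [ 0.01208308 -0.03147497 -0.01783378] [ 0.53554982 -0.2357113   0.07144011]
```

```bash
python3 - <<'E'
from h import *
f=grab('scene','scene5.png');t=grab('top','top5.png')
T=np.array(get_state()['ee_pos']);print(T)
R=np.array(get_state()['tool_rot']);ex=-R[:,0];ey=R[:,1];ez=np.array([0,0,1])
def pos(th,dx,dz,q):
    c,d=np.cos(th),np.sin(th);x,y,z=q
    return T+(ex*(dx+x*c-z*d)+ey*y+ez*(dz+x*d+z*c))/1e3
for n,q in dict(tailb=(55,28,-4),tailt=(55,28,4),tailbm=(55,-28,-4),tailtm=(55,-28,4),shb=(-45,28,-4),sht=(-45,28,4)).items(): print(n,np.round(proj(f,pos(.119,-28.4,-8.3,q)),1))
for n,p in dict(nose=[.498+.051*.996,-.2318-.051*.086,.05],ntop=[.498+.058*.996,-.2318-.058*.086,.0605]).items(): print(n,np.round(proj(f,p),1))
g=cv2.cvtColor(f['img'],6)
u,v=proj(f,pos(.119,-28.4,-8.3,(20,10,0))).astype(int)
for y in range(v-22,v+26): print(y,''.join(' .:-=+*#%@'[min(9,int(p)//24)] for p in g[y,u-32:u+44]))
print('u0',u-32)
E
```

```text
[ 0.5355087  -0.23566853  0.07127616]
tailb [163.6 177.9]
tailt [163.3 174.8]
tailbm [146.6 171.4]
tailtm [146.2 168.3]
shb [193.4 163.9]
sht [193.2 160.9]
nose [160.6 177.7]
ntop [157.6 175.3]
147 ++*++++++++++=-===:...==--=------*====-----:.::=+++++++-----------:::-------
148 ++++++++++++++=-==:...-====-----=++-===--:.:-:...::-------------------------
149 ++++++++++++++=-==:...:=-=-------+++===::.::=:.......:----------------------
150 +++++==+++++++=-===...:=-=-=-----=+==::..::.:...........:-------------------
151 *+++=-=+++++++=-==-...:==-==-----=+-......:::.............::----------------
152 ++++*++++++++++=---:...=====-------.......:::::::.:..........:--------------
153 +++++++++++++*++-==:...-====------........:.:.::-::::-:::.......:::---------
154 +++++++++++++++=--=-...:==-=------......::::::::--:::----:::.......:::------
155 ++++++++++*++++=-==-...:==-=------....::-::----------------:::........:-----
156 *+*+++++++++++++===-...:=====-----..::---::--------------------:::..:::::::-
157 ++***+++++++++*+=-=-:::---===-----::------------------------=-:::+-:::.:.:::
158 .:=+++*+*+*
[... 2288 characters left out ...]
:::..:::::::::::::....................:.....:
187 :::..:.......::.::::::.::::::::..::::.::::::::::..........................:=
188 :.:....:......::..::::::::::::::::.:::.:::::::..............:...:..:.....:=*
189 :::::.::...:.....:::::::::..:::::.::::::::.::....:.....................:-+**
190 ::::....:.:.....:..::::.:..::.::::::::::.:.::.........................:=****
191 ...:..................:..:::::::.::::::::.................:....:....:-=*+*+*
192 ..:..:.................::.:::::::==:.::::...:....:..:..............:-*+*****
193 ..:........................:::..:*+:.::..........::...........:...:==:=*****
194 ...................:.:.::....:::.:..::............:.............:-=*=-=**+**
u0 136
```

```bash
cat > fit2.py <<'E'
from h import *
from scipy.optimize import least_squares
f=grab('scene');s=get_state();R=np.array(s['tool_rot']);T=np.array(s['ee_pos'])
ex=-R[:,0];ey=R[:,1];ez=np.array([0,0,1])
def pos(p,q):
    th,dx,dz=p[0],p[1],p[2];c,d=np.cos(th),np.sin(th);x,y,z=q
    return T+(ex*(dx+x*c-z*d)+ey*y+ez*(dz+x*d+z*c))/1e3
m=[(55,28,-4),(55,-28,-4),(55,-28,4),(55,28,4)];uv=np.array([(165.8,177),(147.7,171.3),(147.5,166.8),(164.7,173.2)])
def res(p):
    r=[proj(f,pos(p,q))-w for q,w in zip(m,uv)]
    a,b=proj(f,pos(p,(55,28,-4))),proj(f,pos(p,(-45,28,-4)))
    # lower +y edge passes through (167,176.5) and (193,163.3)
    n=np.array([b[1]-a[1],a[0]-b[0]]);n/=np.linalg.norm(n)
    return np.concatenate(r+[[n@(np.array(w)-a)*2 for w in((174,173),(182,168.9),(193,163.3))]])
r=least_squares(res,[.12,-28,-8]);print(T,'tilt',np.degrees(r.x[0]),r.x[1:],'res',np.round(r.fun,1))
for n,q in dict(tipbot=(-55,0,-4),tiptop=(-55,0,4),tailbot=(55,0,-4),tabbase=(32,0,4)).items(): print(n,np.round((pos(r.x,q)-T)@np.c_[ex,ey,ez]*1e3,1))
E
python3 fit2.py
```

```text
[ 0.53552247 -0.23565901  0.07130341] tilt 6.0170810283394305 [-33.34707335  -7.81119183] res [-0.6  0.   0.5 -0.7  0.3  0.7  0.1  0.7 -0.5 -0.2  0.3]
tipbot [-87.6  -0.  -17.5]
tiptop [-88.5  -0.   -9.5]
tailbot [21.8 -0.  -6. ]
tabbase [-1.9 -0.  -0.5]
```

```bash
python3 - <<'E'
from h import *
f=grab('top')
y=np.radians(-4.95);A=np.array([[np.cos(y),-np.sin(y)],[np.sin(y),np.cos(y)]])
for X,Y,z in((222,272,.05),(222,255,.0605),(198,255,.0605),(247,257,.0605),(222,252,.066),(185,218,.066),(260,224,.066),(187,250,.066),(260,254,.066),(225,198,.07),(225,220,.07)):
    p=pix(f,345+(X+.5)/5-.5,155+(Y+.5)/5-.5,z)[:2]; print((X,Y,z),np.round(A.T@(p-[.498,-.2318])*1e3,1))
g=cv2.cvtColor(cv2.imread('pics/top0.png'),6)
print('u0 378');
for v in range(190,216): print(v,' '.join('%3d'%k for k in g[v,378:402]))
E
```

```text
(222, 272, 0.05) [51.2 -2.3]
(222, 255, 0.0605) [58.7  1.1]
(198, 255, 0.0605) [57.3 13.6]
(247, 257, 0.0605) [ 59.2 -12.1]
(222, 252, 0.066) [59.5  2.6]
(185, 218, 0.066) [75.2 23.5]
(260, 224, 0.066) [ 76.5 -15.9]
(187, 250, 0.066) [58.5 20.9]
(260, 254, 0.066) [ 60.7 -17.3]
(225, 198, 0.07) [87.4  4.5]
(225, 220, 0.07) [75.9  3.5]
u0 378
190  96  96  95  96  96  95  95  96  94  97  97  96  95  49  14  10  26  23  27  21  26  30  22  23
191  83  81  94  97  95  96  94  98  98  99  95  97  97  47  10  13  11  27  17  25  25  21  19  24
192  37  36  42  40  53  50  63  70  77  82  51  43  51  38  24  12  32  28  22  15  28  29  18  26
193  28  28  31  31  33  34  36  32  29  36  35  36  45  45  27  27  28  16  21  33  22  27  30  21
194  28  35  25  36  33  32  31  30  27  27  31  40  43  37  27  29  25  29  36  32  31  27  22  25
195  34  31  29  32  32  30  37  33  32  29  27  77  74  36  29  31  27  23  31  30  32  31  28  28
196  30  31  31  21  29  33  34  30  33  31  27  84  91  44  29  30  25  34  26  29  26  31  32  33
197  36  31  33  35  29  30  31  34  29  33  36  84  89  
[... 1142 characters left out ...]

209  28  27  36  38  33  31  21  29  32  33  36  41  55  52  44  30  18  13  10  22  12  23  27  25
210  30  32  34  32  27  30  30  32  18  22  21  20  19  16  14  25  28  33  29  26  25  27  34  35
211  34  27  30  29  29  25  28  31  35  28  32  24  35  30  28  37  31  23  29  26  22  16  30  32
212  35  36  28  28  31  27  31  33  27  28  31  22  27  33  31  29  24  32  27  28  25  23  26  32
213  31  33  30  36  31  31  30  33  30  30  29  29  32  34  25  29  35  32  30  33  21  29  28  29
214  28  26  34  25  26  29  35  30  34  35  34  34  28  33  33  29  31  28  30  36  16  25  29  30
215  30  13  13  10  11  17  20  17  15  18  18  28  23  36  30  28  35  26  25  31  22  27  34  21
```

The catch housing behind the nose (pocket x of 59–76, about 27 mm high) stopped the tail. Resting the tail on it with the tongue on the floor gives about 14°, so I'll set it down there, let the tongue drop, and regrip.

send_rows([
  [0,0,-0.25,0,-1],
  [-0.32,0.03,0,0,-1],
  [0,0,0.15,0,-1],
  [0,0,0.05,0,-1],
  [0,0,0,0,-1],
])

```text
clock: 23.18
ee_pos: [0.542, -0.2356, 0.0726]
tool_rot: [[-0.996, 0.086, -0.0], [0.086, 0.996, 0.0], [0.0, 0.0, -1.0]]
ft_force: [0.8, 0.4, -1.7]
opening: 0.0119
grasp_force: 36.2
```

send_rows([
  [0,0,0.05,0,-1],
  [0,0,0,0,-1],
])

```text
clock: 23.42
ee_pos: [0.5421, -0.2357, 0.0722]
tool_rot: [[-0.996, 0.086, 0.0], [0.086, 0.996, -0.0], [-0.0, -0.0, -1.0]]
ft_force: [-2.2, 1.3, 4.8]
opening: 0.0119
grasp_force: 36.5
```

```bash
python3 -c "
from h import *
v=[(lambda s:np.r_[s['ft_force'],s['moment']])(get_state())]
for i in range(6): grab('top'); v.append((lambda s:np.r_[s['ft_force'],s['moment']])(get_state()))
print(np.round(np.mean(v,0),3))"
```

```text
[-2.955  1.301  5.47   0.241  0.395  0.017]
```

The moment confirms contact at the tail. Now I open slightly.

send_rows([
  [0,0,0,0,-0.65],
  [0,0,0,0,-0.65],
  [0,0,0,0,-0.65],
  [0,0,0,0,-0.65],
])

```text
clock: 24.22
ee_pos: [0.5422, -0.2356, 0.0717]
tool_rot: [[-0.996, 0.086, -0.0], [0.086, 0.996, 0.0], [0.0, 0.0, -1.0]]
ft_force: [0.3, 0.3, -0.5]
opening: 0.0162
grasp_force: 0.0
```

```bash
python3 - <<'E'
from h import *
f=grab('scene','scene6.png');s=get_state();print(s['ee_pos'],s['ft_force'],s['opening'])
a=np.radians(-4.95);ex=np.array([np.cos(a),np.sin(a),0]);ey=np.array([-np.sin(a),np.cos(a),0]);ez=np.array([0,0,1]);P=np.array([.498,-.2318,.04])
def pos(th,tx,tz,q): # tip bottom at pocket (tx,tz)
    c,d=np.cos(th),np.sin(th);x,y,z=q[0]+55,q[1],q[2]+4
    return P+(ex*(tx+x*c-z*d)+ey*y+ez*(tz+x*d+z*c))/1e3
for th in(6,10,14):
  print(th,[np.round(proj(f,pos(np.radians(th),-42,0 if th>6 else 13,q)),1).tolist() for q in((55,28,-4),(55,-28,-4),(-45,28,-4),(-45,28,4))])
g=cv2.cvtColor(f['img'],6)
for y in range(152,184): print(y,''.join(' .:-=+*#%@'[min(9,int(p)//24)] for p in g[y,140:206]))
E
```

```text
[ 0.54216821 -0.23565686  0.07177868] [ 0.06608812 -0.1144258  -0.12614595] 0.016043268178654563
6 [[163.0, 178.9], [145.9, 172.4], [192.8, 164.3], [192.6, 161.4]]
10 [[163.7, 180.7], [146.7, 174.1], [193.5, 168.6], [193.4, 165.6]]
14 [[163.6, 177.6], [146.6, 171.1], [193.5, 168.3], [193.6, 165.3]]
152 +*++++++=-=-:....:===-------==-....:...:.:..:.:...........:-------
153 +++++++++-==:....:==-==------.........:.::::-:..:-::........:::---
154 ++++++++===--.....==-==-----:............::--::::----::...:....:::
155 +++++++++-==-.....-==-=------..........:::-------------:::........
156 *+++++*++=-==:....:=-==------...........------------------:.::...:
157 +**+++++*=-==:....:=--=------...........:-----------------:::+-:.:
158 ++*+***++====-.::::===-------..............:-----------==-::-*+=.:
159 :=+++***+*--==.-----=-=------:................:-------=***==*+=-::
160 ..:==++***====:=----====-----:....:::::..........:---+*+**++=--:::
161 .....:=+++=-=-:=-----===-----:.:::--::-::::-:::.....:-==++=---::::
162 ........:=====------====-----=------------------::...:.--=-::..::.
163 ...........-==-
[... 771 characters left out ...]
:......:-==+++++++*+==---------:................:...:::::::..
175 ::::.::........:-=+++=+=------=-::......................:::::.....
176 ::.::............:-===++--=--:......:::..................::.......
177 ::::.:..:-..........:-===-::........::...............::...:.......
178 ::::::..-*-:...........::..........................:.:.::.........
179 :.:::::.-=+=--:........:..........................::.:::...:......
180 :::.::.::==+++-:..............................::.:.:.::........:..
181 :::::::::+*+=-=-.............................:=+.::...............
182 ::::::---++=-===:..........:.:.::............-=-.::...............
183 ::::::::::-::-==:.....:::::::.::::::......:...:.:::...............
```

It now rests at about 13–14° with the tail on the housing and the tongue in front of the keeper (tail corner (163.5,177.6), shoulder (192,167), both matching the prediction). I'll regrip the tab centred.

send_rows([
  [0.27,0,-0.07,0,-0.65],
  [0,0,0,0,-1],
  [0,0,0,0,-1],
  [0,0,0,0,-1],
  [0,0,-0.03,0,-1],
  [0,0,0,0,-1],
])

```text
clock: 25.02
ee_pos: [0.5371, -0.2352, 0.0737]
tool_rot: [[-0.996, 0.086, 0.001], [0.086, 0.996, -0.0], [-0.001, -0.0, -1.0]]
ft_force: [-0.4, -0.0, -1.7]
opening: 0.0115
grasp_force: 30.0
```

send_rows([
  [0.15,0,0,0,-1],
  [0.15,0,0,0,-1],
  [0,0,0,0,-1],
])

```text
clock: 25.4
ee_pos: [0.5306, -0.2346, 0.0738]
tool_rot: [[-0.996, 0.086, -0.0], [0.086, 0.996, 0.0], [0.0, 0.0, -1.0]]
ft_force: [-0.3, 0.5, -2.4]
opening: 0.0116
grasp_force: 30.0
```

send_rows([
  [0.15,0,0.02,0,-1],
  [0,0,0,0,-1],
])

```text
clock: 25.65
ee_pos: [0.5277, -0.2344, 0.0734]
tool_rot: [[-0.996, 0.086, -0.0], [0.086, 0.996, 0.0], [0.0, 0.0, -1.0]]
ft_force: [0.7, -0.7, -2.5]
opening: 0.0118
grasp_force: 30.0
```

send_rows([
  [0.1,0,0.02,0,-1],
  [0,0,0,0,-1],
])

```text
clock: 25.9
ee_pos: [0.526, -0.2343, 0.0732]
tool_rot: [[-0.996, 0.086, 0.0], [0.086, 0.996, -0.0], [-0.0, -0.0, -1.0]]
ft_force: [0.3, 0.6, -0.2]
opening: 0.0117
grasp_force: 30.0
```

send_rows([
  [0.08,0,0.02,0,-1],
  [0,0,0,0,-1],
])

```text
clock: 26.15
ee_pos: [0.5247, -0.2343, 0.073]
tool_rot: [[-0.996, 0.086, 0.001], [0.086, 0.996, -0.001], [-0.001, -0.0, -1.0]]
ft_force: [4.2, 0.4, 2.3]
opening: 0.0122
grasp_force: 30.0
```

It has reached the end wall under the keeper after 12.4 mm of travel. Now I swing it down along the arc.

send_rows([
  [-0.08,0,0.14,0,-1],
  [0,0,0,0,-1],
  [-0.07,0,0.15,0,-1],
  [0,0,0,0,-1],
])

```text
clock: 26.65
ee_pos: [0.5275, -0.2344, 0.0667]
tool_rot: [[-0.996, 0.086, 0.0], [0.086, 0.996, -0.0], [-0.0, -0.0, -1.0]]
ft_force: [3.3, -1.3, 3.5]
opening: 0.0118
grasp_force: 30.0
```

send_rows([
  [-0.07,0,0.15,0,-1],
  [0,0,0,0,-1],
])

```text
clock: 26.9
ee_pos: [0.5284, -0.2345, 0.0638]
tool_rot: [[-0.996, 0.086, -0.001], [0.086, 0.996, 0.0], [0.001, -0.0, -1.0]]
ft_force: [1.8, -1.0, 7.0]
opening: 0.0123
grasp_force: 30.0
```

send_rows([
  [-0.06,0,0.15,0,-1],
  [0,0,0,0,-1],
])

```text
clock: 27.15
ee_pos: [0.5295, -0.2346, 0.0606]
tool_rot: [[-0.996, 0.086, -0.001], [0.086, 0.996, 0.0], [0.001, 0.0, -1.0]]
ft_force: [2.8, -2.4, 3.5]
opening: 0.0118
grasp_force: 30.0
```

send_rows([
  [-0.05,0,0.15,0,-1],
  [0,0,0,0,-1],
])

```text
clock: 27.4
ee_pos: [0.5305, -0.2346, 0.0575]
tool_rot: [[-0.996, 0.086, -0.001], [0.086, 0.996, 0.0], [0.001, 0.0, -1.0]]
ft_force: [2.4, -0.2, 2.6]
opening: 0.0115
grasp_force: 30.0
```

send_rows([
  [-0.05,0,0.15,0,-1],
  [0,0,0,0,-1],
])

```text
clock: 27.65
ee_pos: [0.5314, -0.2346, 0.0544]
tool_rot: [[-0.996, 0.086, -0.001], [0.086, 0.996, 0.0], [0.001, 0.0, -1.0]]
ft_force: [2.5, -1.3, 3.1]
opening: 0.0117
grasp_force: 30.0
```

send_rows([
  [-0.04,0,0.08,0,-1],
  [0,0,0,0,-1],
])

```text
clock: 27.9
ee_pos: [0.532, -0.2346, 0.0527]
tool_rot: [[-0.996, 0.086, -0.001], [0.086, 0.996, 0.001], [0.002, 0.0, -1.0]]
ft_force: [-0.6, -0.2, 2.5]
opening: 0.0117
grasp_force: 30.0
```

```bash
python3 - <<'E'
from h import *
f=grab('scene','scene7.png');s=get_state();print(s['ee_pos'],s['ft_force'],s['moment'])
a=np.radians(-4.95);ex=np.array([np.cos(a),np.sin(a),0]);ey=np.array([-np.sin(a),np.cos(a),0]);ez=np.array([0,0,1]);P=np.array([.498,-.2318,.04])
def pos(th,tx,tz,q):
    c,d=np.cos(th),np.sin(th);x,y,z=q[0]+55,q[1],q[2]+4
    return P+(ex*(tx+x*c-z*d)+ey*y+ez*(tz+x*d+z*c))/1e3
for th in(0,4,8):
  print(th,[np.round(proj(f,pos(np.radians(th),-55,0,q)),1).tolist() for q in((55,28,4),(55,-28,4),(-45,28,4),(15,6,32),(49,6,32))])
g=cv2.cvtColor(f['img'],6)
for y in range(156,192): print(y,''.join(' .:-=+*#%@'[min(9,int(p)//24)] for p in g[y,142:212]))
E
```

```text
[ 0.53202243 -0.23463565  0.05277207] [-1.84962607 -1.50976006  1.53236124] [-0.15140738  0.43672884  0.08489338]
0 [[168.1, 182.5], [151.3, 176.0], [196.6, 164.2], [171.4, 162.4], [161.0, 168.6]]
4 [[167.8, 179.6], [150.9, 173.1], [196.7, 163.9], [171.8, 160.2], [161.3, 165.4]]
8 [[167.6, 176.5], [150.7, 170.1], [196.8, 163.5], [172.4, 158.0], [161.8, 162.2]]
156 +++++++*+++===-:...:====------.:+==--:------------------:..:.....:.:::
157 +*+*+++++++=-==-...:==--------...--:..:----------------:::-+-::::::::.
158 *+**+++*+++=-==-...:=-===-----...........---------------::-**=..::::::
159 +++**++*++*+===-:...=-===-----:......::::..:---------==*==*+=-:.:.::::
160 :==++**+***+====:...-====-----:...:::-----:---------=+***+=--:..::::::
161 ...:=+++**++--=--...:=-==------..::--::-------------==++=---::::::.:::
162 ......:=++-.:===-...:====------.:-------------------:--=-::.::::::..::
163 .............===-....==-=------:-----------------==-:::::....:::::::::
164 .............:=--:..:=--==-----------=++==-----==***+=::.:.:.:.:::::::
165 .............:===:::---===----------=++++++==-=**--+*-.:::
[... 1262 characters left out ...]
:::::....................
183 ::::::::-::-==:......::......::.::.:...........:.........:............
184 .:::::::..::--:....:::.::..:::..::.::.....::.::...................:...
185 :::::::...:.::.:..:.::::..::..::..:::....:.:::....................:...
186 .:::::...::::.:::::..:.::.::::::::.:::::::.:...................:.....:
187 .......:::.::::::::::::::::..:::::::::::::..........................:=
188 .....:.:.:..:::.:.:::::::::.:::.::.:::.::.........:.............:..:=*
189 ...:.:.....::.::..::::.::.::::.:::...:::.........................:-+**
190 ..............:::::::::::::..::::..:............................:=****
191 .......:.......:::::.:.::::::::.:.:...........................:-=***+*
```

The tail corner at (168.5,181.5) matches the level pose, so the plate is nearly flat. I'll press a little more.

send_rows([
  [0,0,0.06,0,-1],
  [0,0,0,0,-1],
])

```text
clock: 28.2
ee_pos: [0.5322, -0.2347, 0.0524]
tool_rot: [[-0.996, 0.086, -0.001], [0.086, 0.996, 0.0], [0.001, 0.0, -1.0]]
ft_force: [-5.3, 0.5, 10.1]
opening: 0.0119
grasp_force: 30.0
```

send_rows([
  [0,0,0.06,0,-1],
  [0,0,0,0,-1],
])

```text
clock: 28.45
ee_pos: [0.5323, -0.2347, 0.0524]
tool_rot: [[-0.996, 0.086, -0.001], [0.086, 0.996, 0.0], [0.001, 0.0, -1.0]]
ft_force: [-9.2, 4.2, 23.9]
opening: 0.0119
grasp_force: 30.0
```

send_rows([
  [0,0,0.06,0,-1],
  [0,0,0,0,-1],
])

```text
clock: 28.7
ee_pos: [0.5324, -0.2347, 0.0522]
tool_rot: [[-0.996, 0.086, -0.0], [0.086, 0.996, 0.0], [0.0, 0.0, -1.0]]
ft_force: [-14.2, 4.7, 35.8]
opening: 0.0117
grasp_force: 30.0
```

send_rows([
  [0,0,0.05,0,-1],
  [0,0,0,0,-1],
])

```text
clock: 28.95
ee_pos: [0.5328, -0.2348, 0.0519]
tool_rot: [[-0.996, 0.086, 0.001], [0.086, 0.996, -0.0], [-0.001, -0.0, -1.0]]
ft_force: [-13.7, 7.9, 41.6]
opening: 0.012
grasp_force: 30.0
```

send_rows([
  [0,0,-0.23,0,-1],
  [0,0,0,0,-0.6],
  [0,0,0,0,-0.6],
  [0,0,0,0,-0.6],
  [0,0,-0.5,0,-0.6],
  [0,0,-0.8,0,-0.6],
  [0,0,-0.8,0,-0.6],
  [0,0,0,0,-1],
  [0,0,0,0,-1],
  [0,0,0,0,-1],
])

```text
clock: 30.2
ee_pos: [0.5323, -0.2347, 0.0947]
tool_rot: [[-0.996, 0.086, -0.001], [0.086, 0.996, 0.0], [0.001, 0.0, -1.0]]
ft_force: [0.2, -0.2, -0.2]
opening: 0.0007
grasp_force: 0.0
```

```bash
python3 - <<'E'
from h import *
f=grab('scene','scene8.png');s=get_state();print(s['ee_pos'],s['ft_force'],s['opening'])
a=np.radians(-4.95);ex=np.array([np.cos(a),np.sin(a),0]);ey=np.array([-np.sin(a),np.cos(a),0]);ez=np.array([0,0,1]);P=np.array([.498,-.2318,.04])
def pos(th,tx,tz,q):
    c,d=np.cos(th),np.sin(th);x,y,z=q[0]+55,q[1],q[2]+4
    return P+(ex*(tx+x*c-z*d)+ey*y+ez*(tz+x*d+z*c))/1e3
for th in(0,2,4):
  print(th,[np.round(proj(f,pos(np.radians(th),-55,0,q)),1).tolist() for q in((55,28,4),(55,-28,4),(-45,28,4),(15,6,32),(49,6,32),(15,-6,32),(49,-6,32))])
g=cv2.cvtColor(f['img'],6)
for y in range(156,187): print(y,''.join(' .:-=+*#%@'[min(9,int(p)//24)] for p in g[y,142:206]))
E
```

```text
[ 0.53236014 -0.23468989  0.09472987] [-0.01233286 -0.59135709  0.35560233] 0.000263194562132611
0 [[168.1, 182.5], [151.3, 176.0], [196.6, 164.2], [171.4, 162.4], [161.0, 168.6], [167.7, 161.1], [157.4, 167.2]]
2 [[167.9, 181.0], [151.0, 174.5], [196.6, 164.0], [171.6, 161.3], [161.1, 167.0], [168.0, 160.0], [157.5, 165.7]]
4 [[167.8, 179.6], [150.9, 173.1], [196.7, 163.9], [171.8, 160.2], [161.3, 165.4], [168.2, 158.9], [157.6, 164.1]]
156 ++++++++++++*+=---====-=--:...........----------------=-=::::.::
157 +*+++++++++++*+--:====---:............:-------------==*=:::+--::
158 ***+*++++++**++---=----::...............::--------==**+----*+=::
159 +++***+*+++++--:--:=-::..............:::::.:-----=******==*+=-::
160 :==++***++----:..::-:..............::-----:------==+++**++=--:::
161 ...:=+++----:............::.......---::----------=--==++=---::::
162 .......:--:.............----:...::------------==+*=-:--=-::.::::
163 ...:.................::------::-------=----===*****=:::.::::.:::
164 ....................::---------------=++===******+**++:.::::::::
165 ...................:-------------
[... 780 characters left out ...]
::::...:..
177 ::::..:-.............-==+***===----:..............::::::.:......
178 ::::..-*-:...........:++*******--:............:::.:::::...:...:.
179 :::::.-=+---:........-***++****=::...........:..:.:::::.:.......
180 :::::.:==+++-:.......:***=:+*+-.:.::........:-::::::...........:
181 :::::::+*+===-.......:++*++*-..:::.::.....::==..:::..:...:......
182 ::::---++=-==-:........:-++-:.:::::.::..:::-=-.:.:......:...:...
183 :::::-::-::-==:...............::.:::::::.:.:::.::..........:....
184 ::::::::..::--:...::::::::::.:::::::::::::.:.::..::.............
185 ::::::::.::::::..::::::.::::::.::::::::.::::::................:.
186 ..:.::...:::::::::.:::::::::::::::::::::::.:.............:......
```

send_rows([
  [-0.38,0,0,0,-1],
  [0,0,0.5,0,-1],
  [0,0,0.3,0,-1],
  [0,0,0.1,0,-1],
  [0,0,0,0,-1],
])

```text
clock: 30.88
ee_pos: [0.5401, -0.2355, 0.0771]
tool_rot: [[-0.996, 0.086, -0.0], [0.086, 0.996, 0.0], [0.0, 0.0, -1.0]]
ft_force: [0.2, 1.0, 0.5]
opening: 0.0003
grasp_force: 0.0
```

send_rows([
  [0,0,0.06,0,-1],
  [0,0,0,0,-1],
  [0,0,0.06,0,-1],
  [0,0,0,0,-1],
])

```text
clock: 31.38
ee_pos: [0.5404, -0.2356, 0.0763]
tool_rot: [[-0.996, 0.086, 0.001], [0.086, 0.996, -0.0], [-0.001, -0.0, -1.0]]
ft_force: [-5.4, 2.7, 14.7]
opening: 0.0008
grasp_force: 7.5
```

send_rows([
  [0,0,0.06,0,-1],
  [0,0,0,0,-1],
  [0,0,0.06,0,-1],
  [0,0,0,0,-1],
])

```text
clock: 31.88
ee_pos: [0.5407, -0.2357, 0.0762]
tool_rot: [[-0.996, 0.086, 0.001], [0.086, 0.996, -0.001], [-0.002, -0.001, -1.0]]
ft_force: [-13.9, 7.1, 39.6]
opening: 0.0006
grasp_force: 19.7
```

The tab top stops rigidly at z ≈ 0.076 under 40 N, exactly the seated height. I'll retract and make a last check.

send_rows([
  [0,0,-0.5,0,-1],
  [0,0,-1,0,-1],
  [0,0,-1,0,-1],
  [0,0,-1,0,-1],
  [0,0,-1,0,-1],
  [0,0,-1,0,-1],
  [0,1,-1,0,-1],
  [0,1,0,0,-1],
  [0,1,0,0,-1],
  [0,1,0,0,-1],
  [0,1,0,0,-1],
  [0,1,0,0,-1],
])

```text
clock: 33.38
ee_pos: [0.5506, -0.1145, 0.2022]
tool_rot: [[-0.996, 0.086, -0.0], [0.086, 0.996, 0.0], [0.0, 0.0, -1.0]]
ft_force: [-0.8, 0.0, 0.4]
opening: 0.0006
grasp_force: 0.0
```

send_rows([
  [0,1,0,0,-1],
  [0,1,0,0,-1],
  [0,1,0,0,-1],
  [0,1,0,0,-1],
  [0,1,0,0,-1],
  [0,1,0,0,-1],
  [0,0,0,0,-1],
])

```text
clock: 34.25
ee_pos: [0.561, 0.0049, 0.2024]
tool_rot: [[-0.996, 0.085, -0.0], [0.085, 0.996, 0.0], [0.0, 0.0, -1.0]]
ft_force: [0.6, -0.6, 0.3]
opening: 0.0004
grasp_force: 0.0
```

```bash
python3 - <<'E'
from h import *
f=grab('top','top9.png');s=get_state();print(s['clock'],s['ee_pos'])
g=cv2.cvtColor(f['img'],6);g0=cv2.cvtColor(cv2.imread('pics/top0.png'),6)
a=np.radians(-4.95);ex=np.array([np.cos(a),np.sin(a),0]);ey=np.array([-np.sin(a),np.cos(a),0]);P=np.array([.498,-.2318,.048])
for q in((55,28),(55,-28),(-45,28),(-45,-28)): print(q,np.round(proj(f,P+(ex*q[0]+ey*q[1])/1e3),1))
for v in range(196,250): print(v,''.join(' .:-=+*#%@'[min(9,int(p)//20)] for p in g[v,366:408]),'|',''.join(' .:-=+*#%@'[min(9,int(p)//20)] for p in g0[v,366:408]))
d=cv2.absdiff(g,g0)>40
for n,(u,v) in dict(obj=(307,138),post=(174,263),spare=(248,197),driver=(370,295)).items(): print(n,int(d[v-15:v+15,u-12:u+12].sum()))
E
```

```text
34.3 [0.56096238 0.00409926 0.20239427]
(55, 28) [377.6 206.4]
(55, -28) [398.6 208.7]
(-45, 28) [374.2 244. ]
(-45, -28) [395.3 246.3]
196 .......................=+:................ | .......................==:................
197 :.....:.:........:.....=+:..........:..... | .......................==:................
198 ..............:.....---++-................ | ....................:-:++:................
199 .......................::---:............. | ................    ...:::--:.............
200 :.:......:...... . ....................... | ................  . .  . .................
201 ...........:....  .... ..............:.... | .................. ...   . . . ...........
202 .::..:.:.....:..  .... ..... ............. | ................  .. ...  .  . ...........
203 :............... ... . .... ...........:.. | ................   . .  ..................
204 :.:............. ..... ................... | ................ .. .   ... ..............
205 :.....:.::..:...  .. ..  .. .............. | .................  ....        ...........
206 ....:..............-=+=::::.............
[... 3335 characters left out ...]
:--=-.   .. .. .........
243 .......:=*****************-:+*-........... | ..........................................
244 ........=+****************+-++:........... | .............................. ...........
245 .....:..---:-=***************+:........... | ........--:::.............................
246 ........++++++++++******+++**+:.......:... | ........=+++=++==--:::....... ............
247 .......:++++++++++++++++==---:............ | .......:=++++=+++++++++===--::.......... .
248 :......:++++++++++++++++++++++=:.......... | .......:=+=+++++++++++=+=+===+=:..........
249 .......:++++++++++++++++++++++=:.......... | .......:=++++++=+++++++==++=+==:..........
obj 119
post 0
spare 0
driver 0
```

The plate fills the pocket as predicted, and the catch nose shows over its end at the same pixels as at the start (rows 206–208). The post, spare and driver are unchanged. The difference at the objective is probably the arm now standing nearby, since no move went near it. I'm handing the job in.

```bash
python3 -c "
from h import *
print(sign_off())"
```

```text
the job is handed in; nothing more can be done
None
```

The insert is seated flat in the pocket, with its tongue under the keeper and the catch apparently sprung back over its other end. The robot has let go and moved clear, and I handed the job in at about 34 s; the hand-in returned no verdict.

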